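# Lock the salad spinner's pump knob down for storage

### The job

Get the salad spinner ready for the cupboard: push its green pump knob fully down into the lid against the spring and, while holding it down, slide the orange lock across by its upright tab, away from the knob, as far as it goes, so that the lock traps the knob. Go gently, never pushing the knob or the lock with more than 22 N, and leave the other things on the worktop where they stand; then let go and move clear.

Things in the scene. Friction and masses are not known exactly. Their poses are not given: they have to be found in the camera images.
- spinner: Salad spinner stuck to the worktop by its sucker foot: clear bowl, green basket, white lid 228 mm across. Origin: centre of its underside; z up; x points from the knob towards the lock's upright tab, the way the lock slides shut (a white lug on the bowl's side points so too). The lid is screwed on more or less far: its top is 160 to 180 mm above the origin; find the knob's height by touch or sight.
- lid_low (a point): Point of the bowl on the knob's axis, 160 mm up: the lid's top if screwed down fully (it may be up to 20 mm higher). Axes as the spinner's. Heights above the true lid top: green knob's flat raised part (x -18 to 34 mm, y +-20) 30 mm when up, about 8 mm when down; its darker back ledge (x -34 to -18) 6 mm lower than that. Two grey guide strips, 10 mm high, at y +-32 to 38 mm.
- tab_low (a point): Point of the bowl at x = 36 mm, 160 mm up: foot of the inner face (facing the knob) of the lock's orange tab, if the lid is lowest and the lock open. The tab is 8 mm thick, 36 mm wide, its top 32 mm above the lid; side rails' top 7 mm. Shut fingers that hold the knob down, set on it just short of the tab, can slide along +x on the knob and push the tab with them.
- pump (a joint): Travel of the green knob straight down into the lid, m: 0 up; at 0.020 it meets a rubber bumper; 0.026 end. The spring pushes back with about 2 N when up, 6 N at 0.020; then the bumper adds 4 N per mm. Untrapped, it springs back up. The lock passes over its ledge only beyond about 0.021 (10 N); 12 to 15 N down is a good push. Trapped and let go it rests at about 0.021.
- lock (a joint): Travel of the orange lock along the spinner's +x, m: starts open at 0 to 0.002; 0.010 is fully shut; it stays where left, friction about 2 N. The lock is a flat frame, 60 mm wide, round the knob: crossbar at the back (-x), which slides over the knob's ledge, low side rails, and at the front (+x) the upright tab. While the knob is up, the crossbar is stopped by the ledge at about 0.003.
- pepper_mill: turned dark-wood pepper mill, 128 mm tall, 48 mm wide; bystander close to the spinner. Origin: centre of its underside.
- tomato: red tomato, 50 mm tall, 68 mm wide; bystander close to the spinner. Origin: centre of its underside.
- mug: blue mug, 95 mm tall, 80 mm wide; bystander. Origin: centre of its underside.
- oil: green glass oil bottle, 220 mm tall, 60 mm wide; bystander. Origin: centre of its underside.
- bowl: white bowl, 55 mm tall, 140 mm wide; bystander. Origin: centre of its underside.
- herb_jar: small glass jar with a steel cap, 90 mm tall, 48 mm wide; bystander. Origin: centre of its underside.

How it is judged (in metres and radians):
On the way, in this order (a step that is already met when the one before it is completed fails the run):
1. the knob is fully down in the lid, past 20 mm of travel (value of joint pump above 0.02 m), for 0.1 s.
2. the lock is slid shut over the held-down knob (value of joint lock above 0.0075 m and value of joint pump above 0.0195 m), for 0.2 s.
At the end, for the whole second after the job is handed in: The lock is shut (7.5 mm or more of its 10 mm travel) and the knob stays trapped down (19.5 mm of travel or more), at rest, with nothing touching it (all of step 2 and velocity of joint pump between -0.005 and 0.005 m/s).
It fails at once if the knob is pushed with more than 22 N (contact force between any of the fingers, the arm and pump above 22 N).
It fails at once if the lock is pushed with more than 22 N (contact force between any of the fingers, the arm and lock above 22 N).
It fails at once if something else on the worktop is moved by more than 30 mm or tipped over (distance of any of pepper_mill, tomato, mug, oil, bowl, herb_jar from where it was at the start of the episode above 0.03 m or angle between any of pepper_mill, tomato, mug, oil, bowl, herb_jar's own z axis and vertical above 0.5 rad).
It also fails if it takes over 48 s, if anything falls off the work surface, if the arm or the gripper's body presses on something with over 40 N, if the wrist force passes 120 N, or if a joint passes its speed limit or range.

### The arm

A 6-joint arm with a two-finger parallel gripper is mounted at the origin on the work surface. World frame = base frame: x ahead of the robot, y to its left, z up, the work surface at z = 0. Lengths are in m, angles in degrees, forces in N, time in s.
With the tool pointing down it reaches from about 0.25 to 0.725 m from the base axis. Payload 9.7 kg.
Tool frame: the origin (TCP) lies at the very end of the fingers, on their centre line; the grasp point (between the pads) lies 19 mm behind it; z points along the fingers, y is the line along which they close (so a half turn about z gives the same grasp; the last joint's range is limited). The gripper opens to 85 mm and grips with 20 to 120 N. Pads are 22 mm wide; open, the fingers measure 114 mm over their backs; the gripper's body (76 mm by 85 mm) begins 54 mm behind the grasp point. The pads swing forward as they close: fully open they stand 13 mm farther back than shut.
Start: joints at [74.37, 4.979, 10.078, 95.1, 0, 90], TCP at [0.148, 0.53, 0.231] pointing down, gripper open.
Joint ranges: [-179.16, 179.16], [-48.56, 103.87], [-65.8, 70.77], [-126.05, 130.52], [-82.76, 87.17], [-180, 180]. Speed limits (degrees/s): [127.2, 127.2, 147.25, 180, 180, 180].

### API

Orientations are given as [roll, pitch, yaw] about the fixed x, y, z axes, in that order (R = Rz(yaw) Ry(pitch) Rx(roll)).
In Python, from workcell import telemetry, optics, workorder gives the robot as it stands.
- The arm moves only by the shell command python3 -m handwheel 'ROWS' [FORCE]. ROWS is JSON, a list of rows, each an object of numbers: "tx", "ty", "tz": the shift along the tool's x, y, z in m; "ax", "ay", "az": the turn, a rotation vector about the tool's x, y, z in degrees; "jaw": the gripper command: -1 is shut, 1 is fully open, values between are in proportion. A call has exactly 10 rows; each row shifts and turns the commanded pose from where the row before left it, along the tool's axes as they then stand; what a row does not reach is not made up. A row lasts 1/8 s, in which the tool goes at most 62.5 mm and 10.7 degrees, less where a joint would pass 70% of its speed; a pose out of reach is approached as far as the arm can. A call is refused whole if a number of a shift passes 0.0625 or a number of a turn 10.7, either way. A call with a gripper value outside its range is refused whole. The fingers move at their own pace and stop on an object; FORCE is the grip in N (left out, the last holds). Time passes only in rows, so rows that do not move let the fingers close, or fill a call up. It gives the time, the measured TCP pose, the force, the opening and the grip force at its end, in the units of the state.
- telemetry.get_obs(): the state, without advancing time (a new reading comes with each control period).
- optics.camera(name): name is "scene" or "top" or "wrist"; returns a dict with "color" (480x640x3 uint8, red, green, blue), "K" (3x3 intrinsics, pixels), "extrinsics" (4x4, takes a point from camera to world coordinates); the wrist camera has in their place "mount" (4x4, takes a point from camera to tool coordinates, whose origin is the TCP and whose axes are the flange's). Camera axes: x right, y down, z forward; pixel columns grow to the right and rows downward; lengths in m; the calibration is good to about 2 mm. A picture is of the moment at which its call begins: read the wrist's pose just before it. There is no depth.
- workorder.job_done(): hands the job in; it is judged then, once.
The state is a dict: "time": time; "q": joint angles; "qd": joint speeds; "joint_efforts": joint torques, N m; "ee_pos": TCP position; "tcp_rot": TCP orientation; "wrist_force": force on the tool from outside, world axes, zero at the start; "torque": the same for the moment, N m; "opening": finger opening in m; "grasp_force": force on a finger pad.
Only numpy, scipy, OpenCV 4.12 (cv2) and the standard library are available. Lean on these libraries where they do the work, as an engineer would, in place of code of your own. Each camera call takes 0.05 s, during which the arm holds its last target. There are 200 camera calls.

## Working session

There is one attempt and no reset: what is moved stays moved. The work goes in short steps, Python scripts to look and compute and a shell command to move; the robot and the scene stay as the last step left them, time stands still between calls to the robot, and variables do not carry over. Pictures are saved under pics/ and viewed, at most 10 in all, crops included, and the job is handed in when it is done.

```bash
mkdir -p pics; ls
cat > h.py <<'E'
import numpy as np,cv2
from workcell import telemetry, optics, workorder
def save(n,f):
    c=optics.camera(n); cv2.imwrite('pics/'+f,c['color'][:,:,::-1]); return c
def ray(c,uv,z):
    K=c['K'];T=np.array(c['extrinsics']); d=T[:3,:3]@np.linalg.inv(K)@np.array([uv[0],uv[1],1.]); o=T[:3,3]
    return o+d*(z-o[2])/d[2]
E
python3 - <<'E'
from h import *
o=telemetry.get_obs(); print(o)
import pickle
d={}
for n in('scene','top'):
    c=save(n,n+'1.png'); d[n]=c; print(n,c['K'],np.round(c['extrinsics'],3))
pickle.dump(d,open('d.pkl','wb'))
E
```

```text
pics
{'time': 0.0, 'q': array([7.43710282e+01, 5.00790277e+00, 1.00334163e+01, 9.50990771e+01,
       1.15808698e-03, 8.99992585e+01]), 'qd': array([ 0.0621772 ,  0.08972624, -0.00045628, -0.0036817 , -0.02400924,
       -0.06299711]), 'joint_efforts': array([ 2.57096413e-03, -5.20392823e+01,  4.64797354e+01,  1.64259440e-02,
        1.14539894e-04, -1.57554030e-05]), 'ee_pos': array([0.14810461, 0.52943878, 0.23060445]), 'tcp_rot': array([-1.79926436e+02, -1.15903808e-03,  1.64371768e+02]), 'wrist_force': array([-0.25643298,  0.16863146, -0.39583606]), 'torque': array([ 0.01592239,  0.02244256, -0.02389679]), 'grasp_force': 0.0, 'opening': 0.08508097259069529}
scene [[484.31226555   0.         319.37145498]
 [  0.         484.31226555 241.13894336]
 [  0.           0.           1.        ]] [[ 0.662  0.533 -0.526  1.172]
 [ 0.749 -0.474  0.463 -0.541]
 [-0.003 -0.701 -0.714  0.953]
 [ 0.     0.     0.     1.   ]]
top [[459.05715586   0.         318.38508477]
 [  0.         459.05715586 234.28895795]
 [  0.           0.           1.        ]] [[ 0.02  -0.99   0.137  0.424]
 [-1.    -0.019  0.011 -0.009]
 [-0.009 -0.137 -0.991  1.115]
 [ 0.     0.     0.     1.   ]]
```

View pics/top1.png

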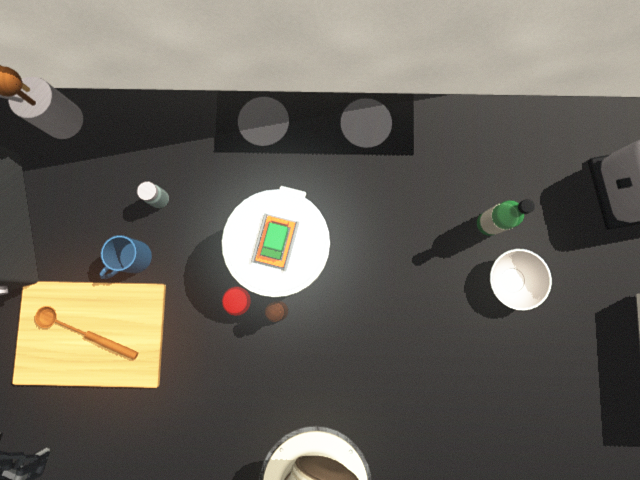

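View pics/scene1.png

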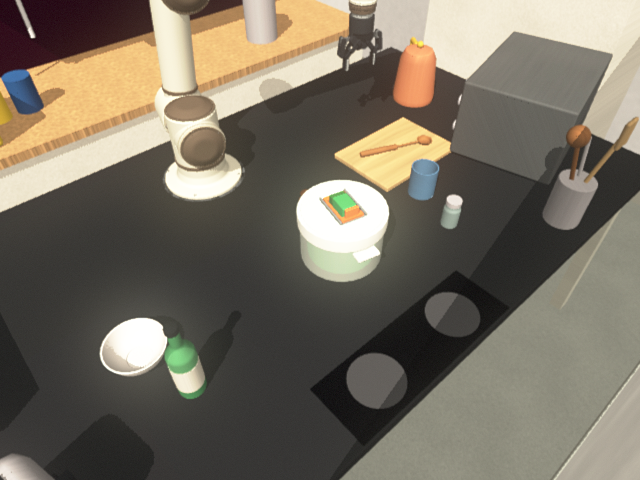

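The top view shows the lid centred near (276,243). The green knob is on it, the orange lock's tab is at the upper end, and the lug at (291,192) puts the spinner's +x roughly along world +x, tilted a little towards -y. The tomato (236,301) and mill (276,312) are on the robot side of the spinner.

Run:
```python
from h import *
import pickle
d=pickle.load(open('d.pkl','rb'))
for n,box in(('top',(200,180,345,300)),('scene',(290,175,400,290))):
    c=d[n]; im=cv2.cvtColor(c['color'],cv2.COLOR_RGB2HSV).astype(int); x0,y0,x1,y1=box
    H,S,V=im[...,0],im[...,1],im[...,2]
    reg=np.zeros(H.shape,bool); reg[y0:y1,x0:x1]=1
    m={'green':(H>45)&(H<85)&(S>120)&(V>70),'orange':(H>4)&(H<20)&(S>150)&(V>120),'lid':(S<40)&(V>190)}
    for k,v in m.items():
        v=(v&reg).astype(np.uint8)
        if k!='lid':pass
        cs=max(cv2.findContours(v,cv2.RETR_EXTERNAL,cv2.CHAIN_APPROX_NONE)[0],key=cv2.contourArea)
        r=cv2.minAreaRect(cs); print(n,k,r,cv2.contourArea(cs),cv2.minEnclosingCircle(cs))
        z={'green':.2,'orange':.18,'lid':.17}[k]
        print('   corners@z',z,np.round([ray(c,p,z)[:2] for p in cv2.boxPoints(r)],3).tolist(),'ctr',np.round(ray(c,r[0],z),3))
        if k=='lid' and n=='top':
            e=cv2.fitEllipse(cv2.convexHull(cs)); print('ell',e,ray(c,e[0],.17))
    crop=c['color'][y0:y1,x0:x1,::-1]; cv2.imwrite(f'pics/{n}crop.png',cv2.resize(crop,None,fx=4,fy=4,interpolation=cv2.INTER_CUBIC))
c=optics.camera('wrist'); print(np.round(c['mount'],3),c['K'][0,0])
```

```text
top green ((275.1884460449219, 236.14230346679688), (18.505922317504883, 23.680564880371094), 15.255120277404785) 398.5 ((275.06854248046875, 236.08375549316406), 14.213171005249023)
   corners@z 0.2 [[0.526, 0.112], [0.573, 0.101], [0.564, 0.065], [0.517, 0.076]] ctr [0.545 0.089 0.2  ]
top orange ((272.9044189453125, 240.8248291015625), (24.435604095458984, 44.638710021972656), 16.389541625976562) 81.5 ((272.0, 240.5), 24.45924949645996)
   corners@z 0.18 [[0.5, 0.131], [0.589, 0.108], [0.576, 0.059], [0.487, 0.082]] ctr [0.538 0.095 0.18 ]
top lid ((275.4000244140625, 242.69998168945312), (106.5687484741211, 107.83366394042969), 71.56504821777344) 9054.0 ((277.0, 241.0), 56.4359016418457)
   corners@z 0.17 [[0.603, 0.236], [0.681, 0.023], [0.469, -0.051], [0.395, 0.156]] ctr [0.535 0.091 0.17 ]
ell ((275.8980407714844, 241.79615783691406), (106.576416015625, 110.76997375488281), 30.41889190673828) [0.53703842 0.08993864 0.17      ]Traceback (most recent call last):
  File "<stdin>", line 12, in <module>
ValueError: max() iterable argument is empty
```

View pics/topcrop.png

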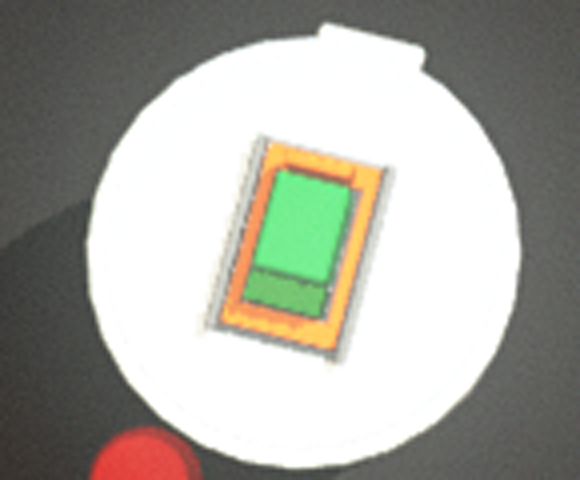

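```bash
python3 -m handwheel '[{"tx":-0.04,"ty":-0.025,"tz":-0.006,"jaw":-1},{"tx":-0.04,"ty":-0.025,"tz":-0.006,"jaw":-1},{"tx":-0.04,"ty":-0.025,"tz":-0.006,"jaw":-1},{"tx":-0.04,"ty":-0.025,"tz":-0.006,"jaw":-1},{"tx":-0.04,"ty":-0.025,"tz":-0.006,"jaw":-1},{"tx":-0.04,"ty":-0.025,"tz":-0.006,"jaw":-1},{"tx":-0.04,"ty":-0.025,"tz":-0.006,"jaw":-1},{"tx":-0.04,"ty":-0.025,"tz":-0.006,"jaw":-1},{"tx":-0.04,"ty":-0.025,"tz":0,"jaw":-1},{"tx":-0.04,"ty":-0.025,"tz":0,"jaw":-1}]' 20
python3 - <<'E'
from h import *
c=save('wrist','w1.png'); print(np.round(c['mount'],3),c['K'])
E
```

```text
[[-0.001 -0.958 -0.286  0.073]
 [ 1.    -0.001 -0.001  0.   ]
 [ 0.    -0.286  0.958 -0.142]
 [ 0.     0.     0.     1.   ]] [[344.23420956   0.         320.26982611]
 [  0.         344.23420956 235.54920034]
 [  0.           0.           1.        ]]$[0]: bad value
```

View pics/w1.png

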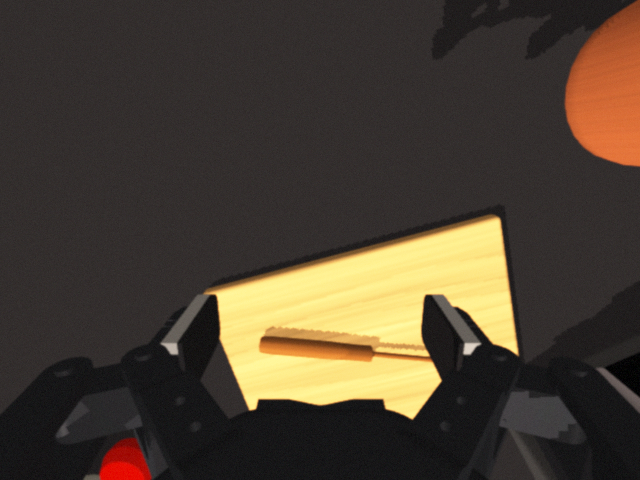

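The move was refused, probably because every key is needed, so the arm hasn't left its start pose. The picture shows only the board and the open fingers. I'll resend with full rows.

```bash
python3 -m handwheel '[{"tx":-0.04,"ty":-0.025,"tz":-0.006,"ax":0,"ay":0,"az":0,"jaw":-1},{"tx":-0.04,"ty":-0.025,"tz":-0.006,"ax":0,"ay":0,"az":0,"jaw":-1},{"tx":-0.04,"ty":-0.025,"tz":-0.006,"ax":0,"ay":0,"az":0,"jaw":-1},{"tx":-0.04,"ty":-0.025,"tz":-0.006,"ax":0,"ay":0,"az":0,"jaw":-1},{"tx":-0.04,"ty":-0.025,"tz":-0.006,"ax":0,"ay":0,"az":0,"jaw":-1},{"tx":-0.04,"ty":-0.025,"tz":-0.006,"ax":0,"ay":0,"az":0,"jaw":-1},{"tx":-0.04,"ty":-0.025,"tz":-0.006,"ax":0,"ay":0,"az":0,"jaw":-1},{"tx":-0.04,"ty":-0.025,"tz":-0.006,"ax":0,"ay":0,"az":0,"jaw":-1},{"tx":-0.04,"ty":-0.025,"tz":0,"ax":0,"ay":0,"az":0,"jaw":-1},{"tx":-0.04,"ty":-0.025,"tz":0,"ax":0,"ay":0,"az":0,"jaw":-1}]'
python3 -c "
from h import *
o=telemetry.get_obs();print(o['q'])"
```

```text
time: 1.4
ee_pos: [0.4669, 0.1798, 0.2792]
tcp_rot: [180.0, 0.0, 164.4]
wrist_force: [1.1, -0.2, 0.3]
opening: -0.0002
grasp_force: 0.0
[ 2.10603436e+01 -4.97381605e-01  9.82158770e+00  1.00315322e+02
  2.67997619e-03  3.66953808e+01]
```

```bash
python3 -m handwheel '[{"tx":-0.025,"ty":-0.011,"tz":0,"ax":0,"ay":0,"az":0,"jaw":-1},{"tx":-0.025,"ty":-0.011,"tz":0,"ax":0,"ay":0,"az":0,"jaw":-1},{"tx":-0.025,"ty":-0.011,"tz":0,"ax":0,"ay":0,"az":0,"jaw":-1},{"tx":-0.025,"ty":-0.011,"tz":0,"ax":0,"ay":0,"az":0,"jaw":-1},{"tx":-0.025,"ty":-0.011,"tz":0,"ax":0,"ay":0,"az":0,"jaw":-1},{"tx":-0.025,"ty":-0.011,"tz":0,"ax":0,"ay":0,"az":0,"jaw":-1},{"tx":0,"ty":0,"tz":0,"ax":0,"ay":0,"az":0,"jaw":-1},{"tx":0,"ty":0,"tz":0,"ax":0,"ay":0,"az":0,"jaw":-1},{"tx":0,"ty":0,"tz":0,"ax":0,"ay":0,"az":0,"jaw":-1},{"tx":0,"ty":0,"tz":0,"ax":0,"ay":0,"az":0,"jaw":-1}]'
cat >> h.py <<'E'
from scipy.spatial.transform import Rotation as Ro
def wrist(f):
    o=telemetry.get_obs(); c=save('wrist',f); T=np.eye(4)
    T[:3,:3]=Ro.from_euler('xyz',o['tcp_rot'],degrees=True).as_matrix(); T[:3,3]=o['ee_pos']
    c['extrinsics']=T@c['mount']; return c,o
E
python3 - <<'E'
from h import *
import pickle
c,o=wrist('w2.png'); pickle.dump((c,o),open('w2.pkl','wb')); print(o['ee_pos'],o['wrist_force'])
E
```

```text
time: 2.65
ee_pos: [0.5923, 0.0776, 0.2797]
tcp_rot: [180.0, 0.0, 164.4]
wrist_force: [0.4, -0.2, -0.4]
opening: 0.0002
grasp_force: 0.0
[0.59234964 0.07764215 0.27965784] [ 0.3714734  -0.21530032 -0.4125212 ]
```

View pics/w2.png

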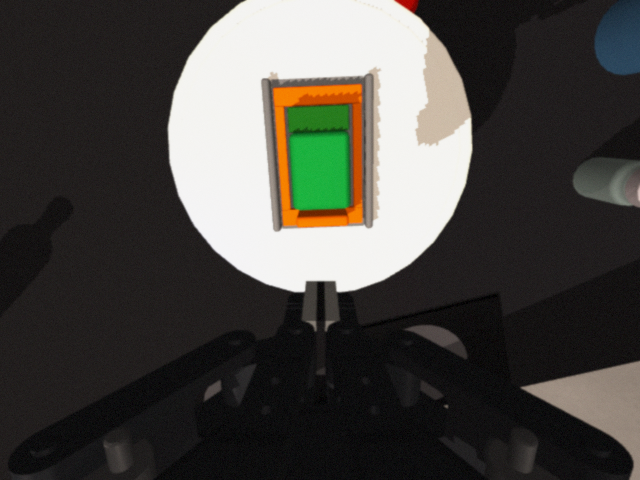

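The wrist view shows the knob's raised part at columns 291–349, rows 130–210. The guide strips run from (266,80) to (277,230) and from (370,75) to (369,228), and the tab foot is at about (322,215). Next I'll cast these onto planes.

Run:
```python
from h import *
import pickle
c,o=pickle.load(open('w2.pkl','rb'))
im=cv2.cvtColor(c['color'],cv2.COLOR_RGB2HSV).astype(int);H,S,V=im[...,0],im[...,1],im[...,2]
m=((H>50)&(H<80)&(S>150)&(V>135)).astype(np.uint8); m[300:]=0
g=max(cv2.findContours(m,0,1)[0],key=cv2.contourArea); rg=cv2.minAreaRect(g); print('raised',rg, cv2.boundingRect(g))
w=((S<50)&(V>130)).astype(np.uint8); w[300:]=0
lid=cv2.convexHull(max(cv2.findContours(w,0,1)[0],key=cv2.contourArea))
x,y,W,Hh=cv2.boundingRect(g)
for zl in(.16,.17,.18):
    P=np.array([ray(c,p[0],zl-.002)[:2] for p in lid],np.float32); cc=cv2.minEnclosingCircle(P)
    q=[ray(c,p,zl+.03)[:2] for p in ((x,y),(x+W,y),(x+W,y+Hh),(x,y+Hh))]
    wid=(np.linalg.norm(q[0]-q[1])+np.linalg.norm(q[2]-q[3]))/2; ln=(np.linalg.norm(q[1]-q[2])+np.linalg.norm(q[0]-q[3]))/2
    s=[ray(c,p,zl+.01)[:2] for p in((266,80),(277,230),(370,75),(369,228))]
    yaw=[np.degrees(np.arctan2(*(b-a)[::-1])) for a,b in((s[0],s[1]),(s[2],s[3]))]
    print(zl,'lid c,r',np.round(cc[0],4),round(cc[1],4),'knob w,l',wid.round(4),ln.round(4),'raised ctr',np.mean(q,0).round(4),'strip sep',np.linalg.norm(s[0]-s[2]).round(4),'yaw',np.round(yaw,1))
```

```text
raised ((319.1181640625, 171.57237243652344), (73.86846160888672, 56.38139343261719), 87.79740142822266) (290, 134, 58, 76)
0.16 lid c,r [0.5383 0.0923] 0.1134 knob w,l 0.0386 0.0501 raised ctr [0.5466 0.0896] strip sep 0.0698 yaw [-13.7 -13.7]
0.17 lid c,r [0.5376 0.0925] 0.1091 knob w,l 0.037 0.0479 raised ctr [0.5456 0.0899] strip sep 0.0671 yaw [-13.7 -13.7]
0.18 lid c,r [0.537  0.0927] 0.1048 knob w,l 0.0353 0.0458 raised ctr [0.5445 0.0902] strip sep 0.0643 yaw [-13.7 -13.7]
```

```bash
python3 -m handwheel '[{"tx":0.006,"ty":0,"tz":0,"ax":0,"ay":0,"az":0,"jaw":-1},{"tx":0.006,"ty":0,"tz":0.01,"ax":0,"ay":0,"az":0,"jaw":-1},{"tx":0.006,"ty":0,"tz":0.012,"ax":0,"ay":0,"az":0,"jaw":-1},{"tx":0.006,"ty":0,"tz":0.012,"ax":0,"ay":0,"az":0,"jaw":-1},{"tx":0.006,"ty":0,"tz":0.012,"ax":0,"ay":0,"az":0,"jaw":-1},{"tx":0.0055,"ty":0,"tz":0.012,"ax":0,"ay":0,"az":-1.9,"jaw":-1},{"tx":0,"ty":0,"tz":0.012,"ax":0,"ay":0,"az":0,"jaw":-1},{"tx":0,"ty":0,"tz":0.005,"ax":0,"ay":0,"az":0,"jaw":-1},{"tx":0,"ty":0,"tz":0,"ax":0,"ay":0,"az":0,"jaw":-1},{"tx":0,"ty":0,"tz":0,"ax":0,"ay":0,"az":0,"jaw":-1}]'
python3 - <<'E'
from h import *
c,o=wrist('w3.png'); print(o['wrist_force'])
E
```

```text
time: 3.95
ee_pos: [0.5588, 0.0867, 0.2047]
tcp_rot: [180.0, 0.0, 166.3]
wrist_force: [0.3, -0.2, -0.1]
opening: 0.0001
grasp_force: 0.0
[ 0.25957897 -0.17617558 -0.06369129]
```

View pics/w3.png

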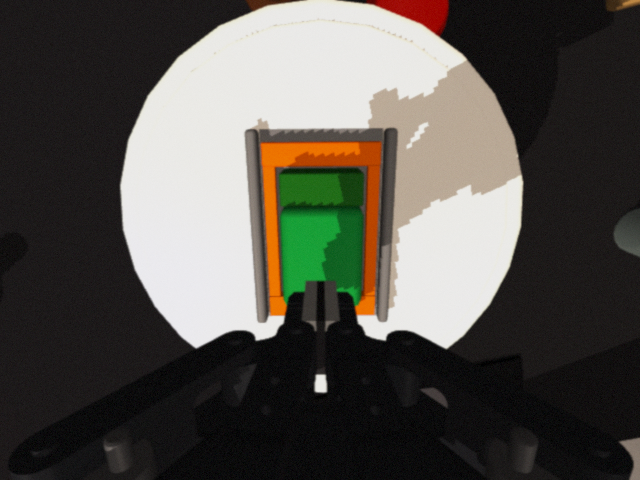

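The knob is centred (columns 280–363). Its raised back edge at row 206 puts the TCP at about x=22 mm, so the finger front is about 3 mm short of the tab. I'll back off 1.5 mm and descend slowly.

```bash
python3 -m handwheel '[{"tx":0.0015,"ty":0,"tz":0,"ax":0,"ay":0,"az":0,"jaw":-1},{"tx":0,"ty":0,"tz":0.002,"ax":0,"ay":0,"az":0,"jaw":-1},{"tx":0,"ty":0,"tz":0.002,"ax":0,"ay":0,"az":0,"jaw":-1},{"tx":0,"ty":0,"tz":0.002,"ax":0,"ay":0,"az":0,"jaw":-1},{"tx":0,"ty":0,"tz":0.002,"ax":0,"ay":0,"az":0,"jaw":-1},{"tx":0,"ty":0,"tz":0.001,"ax":0,"ay":0,"az":0,"jaw":-1},{"tx":0,"ty":0,"tz":0.001,"ax":0,"ay":0,"az":0,"jaw":-1},{"tx":0,"ty":0,"tz":0.001,"ax":0,"ay":0,"az":0,"jaw":-1},{"tx":0,"ty":0,"tz":0.001,"ax":0,"ay":0,"az":0,"jaw":-1},{"tx":0,"ty":0,"tz":0,"ax":0,"ay":0,"az":0,"jaw":-1}]'
```

```text
time: 5.25
ee_pos: [0.557, 0.0871, 0.1922]
tcp_rot: [-180.0, -0.0, 166.3]
wrist_force: [-0.1, 0.3, 0.1]
opening: 0.0001
grasp_force: 0.0
```

```bash
python3 -m handwheel '[{"tx":0,"ty":0,"tz":0.001,"ax":0,"ay":0,"az":0,"jaw":-1},{"tx":0,"ty":0,"tz":0.001,"ax":0,"ay":0,"az":0,"jaw":-1},{"tx":0,"ty":0,"tz":0.001,"ax":0,"ay":0,"az":0,"jaw":-1},{"tx":0,"ty":0,"tz":0.001,"ax":0,"ay":0,"az":0,"jaw":-1},{"tx":0,"ty":0,"tz":0.001,"ax":0,"ay":0,"az":0,"jaw":-1},{"tx":0,"ty":0,"tz":0,"ax":0,"ay":0,"az":0,"jaw":-1},{"tx":0,"ty":0,"tz":0,"ax":0,"ay":0,"az":0,"jaw":-1},{"tx":0,"ty":0,"tz":0,"ax":0,"ay":0,"az":0,"jaw":-1},{"tx":0,"ty":0,"tz":0,"ax":0,"ay":0,"az":0,"jaw":-1},{"tx":0,"ty":0,"tz":0,"ax":0,"ay":0,"az":0,"jaw":-1}]'
```

```text
time: 6.5
ee_pos: [0.5571, 0.0871, 0.1873]
tcp_rot: [180.0, 0.0, 166.3]
wrist_force: [0.5, 0.4, 2.7]
opening: 0.0001
grasp_force: 1.5
```

Contact at 2.7 N, which is the knob spring, so the lid is near its lowest. I'll press on.

```bash
python3 -m handwheel '[{"tx":0,"ty":0,"tz":0.002,"ax":0,"ay":0,"az":0,"jaw":-1},{"tx":0,"ty":0,"tz":0.002,"ax":0,"ay":0,"az":0,"jaw":-1},{"tx":0,"ty":0,"tz":0.002,"ax":0,"ay":0,"az":0,"jaw":-1},{"tx":0,"ty":0,"tz":0.002,"ax":0,"ay":0,"az":0,"jaw":-1},{"tx":0,"ty":0,"tz":0.002,"ax":0,"ay":0,"az":0,"jaw":-1},{"tx":0,"ty":0,"tz":0.002,"ax":0,"ay":0,"az":0,"jaw":-1},{"tx":0,"ty":0,"tz":0.001,"ax":0,"ay":0,"az":0,"jaw":-1},{"tx":0,"ty":0,"tz":0.001,"ax":0,"ay":0,"az":0,"jaw":-1},{"tx":0,"ty":0,"tz":0,"ax":0,"ay":0,"az":0,"jaw":-1},{"tx":0,"ty":0,"tz":0,"ax":0,"ay":0,"az":0,"jaw":-1}]'
```

```text
time: 7.75
ee_pos: [0.5572, 0.0871, 0.1735]
tcp_rot: [180.0, 0.0, 166.3]
wrist_force: [0.5, 0.0, 6.8]
opening: 0.0004
grasp_force: 2.9
```

```bash
python3 -m handwheel '[{"tx":0,"ty":0,"tz":0.0005,"ax":0,"ay":0,"az":0,"jaw":-1},{"tx":0,"ty":0,"tz":0,"ax":0,"ay":0,"az":0,"jaw":-1},{"tx":0,"ty":0,"tz":0.0005,"ax":0,"ay":0,"az":0,"jaw":-1},{"tx":0,"ty":0,"tz":0,"ax":0,"ay":0,"az":0,"jaw":-1},{"tx":0,"ty":0,"tz":0.0005,"ax":0,"ay":0,"az":0,"jaw":-1},{"tx":0,"ty":0,"tz":0,"ax":0,"ay":0,"az":0,"jaw":-1},{"tx":0,"ty":0,"tz":0,"ax":0,"ay":0,"az":0,"jaw":-1},{"tx":0,"ty":0,"tz":0,"ax":0,"ay":0,"az":0,"jaw":-1},{"tx":0,"ty":0,"tz":0,"ax":0,"ay":0,"az":0,"jaw":-1},{"tx":0,"ty":0,"tz":0,"ax":0,"ay":0,"az":0,"jaw":-1}]'
```

```text
time: 9.0
ee_pos: [0.5572, 0.0871, 0.172]
tcp_rot: [180.0, 0.0, 166.3]
wrist_force: [0.8, 0.1, 5.6]
opening: -0.0
grasp_force: 3.0
```

```bash
python3 -m handwheel '[{"tx":0,"ty":0,"tz":0.0005,"ax":0,"ay":0,"az":0,"jaw":-1},{"tx":0,"ty":0,"tz":0,"ax":0,"ay":0,"az":0,"jaw":-1},{"tx":0,"ty":0,"tz":0.0005,"ax":0,"ay":0,"az":0,"jaw":-1},{"tx":0,"ty":0,"tz":0,"ax":0,"ay":0,"az":0,"jaw":-1},{"tx":0,"ty":0,"tz":0.0005,"ax":0,"ay":0,"az":0,"jaw":-1},{"tx":0,"ty":0,"tz":0,"ax":0,"ay":0,"az":0,"jaw":-1},{"tx":0,"ty":0,"tz":0.0005,"ax":0,"ay":0,"az":0,"jaw":-1},{"tx":0,"ty":0,"tz":0,"ax":0,"ay":0,"az":0,"jaw":-1},{"tx":0,"ty":0,"tz":0,"ax":0,"ay":0,"az":0,"jaw":-1},{"tx":0,"ty":0,"tz":0,"ax":0,"ay":0,"az":0,"jaw":-1}]'
```

```text
time: 10.25
ee_pos: [0.5572, 0.0871, 0.1706]
tcp_rot: [180.0, 0.1, 166.3]
wrist_force: [-0.1, -1.1, 9.4]
opening: -0.0003
grasp_force: 4.7
```

```bash
python3 -m handwheel '[{"tx":0,"ty":0,"tz":0.0005,"ax":0,"ay":0,"az":0,"jaw":-1},{"tx":0,"ty":0,"tz":0,"ax":0,"ay":0,"az":0,"jaw":-1},{"tx":0,"ty":0,"tz":0.0005,"ax":0,"ay":0,"az":0,"jaw":-1},{"tx":0,"ty":0,"tz":0,"ax":0,"ay":0,"az":0,"jaw":-1},{"tx":0,"ty":0,"tz":0.0005,"ax":0,"ay":0,"az":0,"jaw":-1},{"tx":0,"ty":0,"tz":0,"ax":0,"ay":0,"az":0,"jaw":-1},{"tx":0,"ty":0,"tz":0,"ax":0,"ay":0,"az":0,"jaw":-1},{"tx":0,"ty":0,"tz":0,"ax":0,"ay":0,"az":0,"jaw":-1},{"tx":0,"ty":0,"tz":0,"ax":0,"ay":0,"az":0,"jaw":-1},{"tx":0,"ty":0,"tz":0,"ax":0,"ay":0,"az":0,"jaw":-1}]'
```

```text
time: 11.5
ee_pos: [0.5573, 0.0871, 0.1697]
tcp_rot: [180.0, 0.1, 166.3]
wrist_force: [-1.5, -0.3, 13.5]
opening: 0.0002
grasp_force: 6.5
```

13.5 N down, inside the advised 12–15 N. Now slide towards the tab.

```bash
python3 -m handwheel '[{"tx":-0.001,"ty":0,"tz":0,"ax":0,"ay":0,"az":0,"jaw":-1},{"tx":-0.001,"ty":0,"tz":0,"ax":0,"ay":0,"az":0,"jaw":-1},{"tx":-0.001,"ty":0,"tz":0,"ax":0,"ay":0,"az":0,"jaw":-1},{"tx":-0.001,"ty":0,"tz":0,"ax":0,"ay":0,"az":0,"jaw":-1},{"tx":-0.001,"ty":0,"tz":0,"ax":0,"ay":0,"az":0,"jaw":-1},{"tx":-0.001,"ty":0,"tz":0,"ax":0,"ay":0,"az":0,"jaw":-1},{"tx":0,"ty":0,"tz":0,"ax":0,"ay":0,"az":0,"jaw":-1},{"tx":0,"ty":0,"tz":0,"ax":0,"ay":0,"az":0,"jaw":-1},{"tx":0,"ty":0,"tz":0,"ax":0,"ay":0,"az":0,"jaw":-1},{"tx":0,"ty":0,"tz":0,"ax":0,"ay":0,"az":0,"jaw":-1}]'
```

```text
time: 12.75
ee_pos: [0.5617, 0.0862, 0.1693]
tcp_rot: [180.0, -0.1, 166.3]
wrist_force: [-8.9, 3.1, 13.8]
opening: -0.0001
grasp_force: 7.0
```

```bash
python3 -m handwheel '[{"tx":-0.001,"ty":0,"tz":0,"ax":0,"ay":0,"az":0,"jaw":-1},{"tx":-0.001,"ty":0,"tz":0,"ax":0,"ay":0,"az":0,"jaw":-1},{"tx":-0.001,"ty":0,"tz":0,"ax":0,"ay":0,"az":0,"jaw":-1},{"tx":-0.001,"ty":0,"tz":0,"ax":0,"ay":0,"az":0,"jaw":-1},{"tx":0,"ty":0,"tz":0,"ax":0,"ay":0,"az":0,"jaw":-1},{"tx":0,"ty":0,"tz":0,"ax":0,"ay":0,"az":0,"jaw":-1},{"tx":0,"ty":0,"tz":0,"ax":0,"ay":0,"az":0,"jaw":-1},{"tx":0,"ty":0,"tz":0,"ax":0,"ay":0,"az":0,"jaw":-1},{"tx":0,"ty":0,"tz":0,"ax":0,"ay":0,"az":0,"jaw":-1},{"tx":0,"ty":0,"tz":0,"ax":0,"ay":0,"az":0,"jaw":-1}]'
```

```text
time: 14.0
ee_pos: [0.5652, 0.0853, 0.1693]
tcp_rot: [180.0, -0.1, 166.3]
wrist_force: [-10.5, 1.6, 14.6]
opening: -0.0001
grasp_force: 7.6
```

```bash
python3 -m handwheel '[{"tx":-0.001,"ty":0,"tz":0,"ax":0,"ay":0,"az":0,"jaw":-1},{"tx":0,"ty":0,"tz":0,"ax":0,"ay":0,"az":0,"jaw":-1},{"tx":-0.001,"ty":0,"tz":0,"ax":0,"ay":0,"az":0,"jaw":-1},{"tx":0,"ty":0,"tz":0,"ax":0,"ay":0,"az":0,"jaw":-1},{"tx":-0.001,"ty":0,"tz":0,"ax":0,"ay":0,"az":0,"jaw":-1},{"tx":0,"ty":0,"tz":0,"ax":0,"ay":0,"az":0,"jaw":-1},{"tx":0,"ty":0,"tz":0,"ax":0,"ay":0,"az":0,"jaw":-1},{"tx":0,"ty":0,"tz":0,"ax":0,"ay":0,"az":0,"jaw":-1},{"tx":0,"ty":0,"tz":0,"ax":0,"ay":0,"az":0,"jaw":-1},{"tx":0,"ty":0,"tz":0,"ax":0,"ay":0,"az":0,"jaw":-1}]'
```

```text
time: 15.25
ee_pos: [0.5682, 0.0846, 0.1693]
tcp_rot: [180.0, -0.1, 166.3]
wrist_force: [-10.1, 2.5, 13.1]
opening: 0.0
grasp_force: 7.5
```

```bash
python3 -m handwheel '[{"tx":-0.001,"ty":0,"tz":0,"ax":0,"ay":0,"az":0,"jaw":-1},{"tx":0,"ty":0,"tz":0,"ax":0,"ay":0,"az":0,"jaw":-1},{"tx":-0.001,"ty":0,"tz":0,"ax":0,"ay":0,"az":0,"jaw":-1},{"tx":0,"ty":0,"tz":0,"ax":0,"ay":0,"az":0,"jaw":-1},{"tx":0,"ty":0,"tz":0,"ax":0,"ay":0,"az":0,"jaw":-1},{"tx":0,"ty":0,"tz":0,"ax":0,"ay":0,"az":0,"jaw":-1},{"tx":0,"ty":0,"tz":0,"ax":0,"ay":0,"az":0,"jaw":-1},{"tx":0,"ty":0,"tz":0,"ax":0,"ay":0,"az":0,"jaw":-1},{"tx":0,"ty":0,"tz":0,"ax":0,"ay":0,"az":0,"jaw":-1},{"tx":0,"ty":0,"tz":0,"ax":0,"ay":0,"az":0,"jaw":-1}]'
```

```text
time: 16.5
ee_pos: [0.5702, 0.0841, 0.1693]
tcp_rot: [180.0, -0.1, 166.3]
wrist_force: [-8.9, 2.9, 14.1]
opening: 0.0002
grasp_force: 7.5
```

Run:
```python
from h import *
c=save('scene','s2.png'); w=save('wrist','w4.png')
a=cv2.resize(c['color'][160:260,290:400],(480,436),interpolation=cv2.INTER_CUBIC); b=w['color'][20:456,180:480]
cv2.imwrite('pics/chk.png',np.hstack([a,b])[:,:,::-1])
```

```text
(no output)
```

View pics/chk.png

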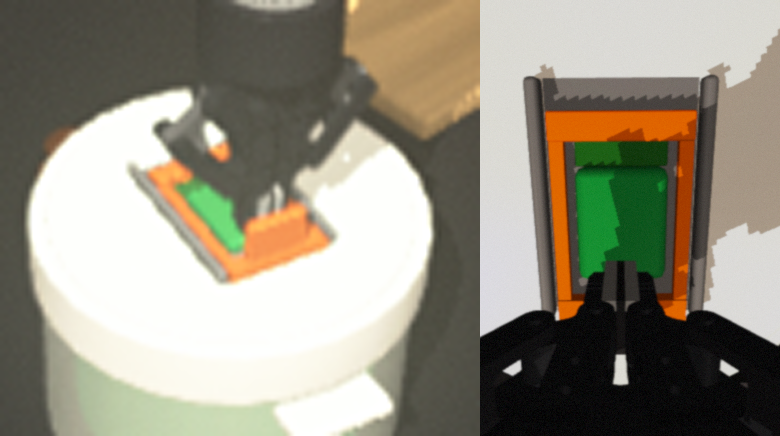

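The left half shows the fingers against the tab's inner face. The right half shows the crossbar (row ~125 in the crop) starting to cover the ledge. I'll carry on to the stop.

```bash
python3 -m handwheel '[{"tx":-0.0005,"ty":0,"tz":0,"ax":0,"ay":0,"az":0,"jaw":-1},{"tx":0,"ty":0,"tz":0,"ax":0,"ay":0,"az":0,"jaw":-1},{"tx":-0.0005,"ty":0,"tz":0,"ax":0,"ay":0,"az":0,"jaw":-1},{"tx":0,"ty":0,"tz":0,"ax":0,"ay":0,"az":0,"jaw":-1},{"tx":-0.0005,"ty":0,"tz":0,"ax":0,"ay":0,"az":0,"jaw":-1},{"tx":0,"ty":0,"tz":0,"ax":0,"ay":0,"az":0,"jaw":-1},{"tx":0,"ty":0,"tz":0,"ax":0,"ay":0,"az":0,"jaw":-1},{"tx":0,"ty":0,"tz":0,"ax":0,"ay":0,"az":0,"jaw":-1},{"tx":0,"ty":0,"tz":0,"ax":0,"ay":0,"az":0,"jaw":-1},{"tx":0,"ty":0,"tz":0,"ax":0,"ay":0,"az":0,"jaw":-1}]'
```

```text
time: 17.85
ee_pos: [0.5716, 0.0838, 0.1693]
tcp_rot: [179.9, -0.1, 166.3]
wrist_force: [-9.5, 2.7, 13.9]
opening: -0.0002
grasp_force: 7.6
```

```bash
python3 -m handwheel '[{"tx":-0.0005,"ty":0,"tz":0,"ax":0,"ay":0,"az":0,"jaw":-1},{"tx":0,"ty":0,"tz":0,"ax":0,"ay":0,"az":0,"jaw":-1},{"tx":-0.0005,"ty":0,"tz":0,"ax":0,"ay":0,"az":0,"jaw":-1},{"tx":0,"ty":0,"tz":0,"ax":0,"ay":0,"az":0,"jaw":-1},{"tx":0,"ty":0,"tz":0,"ax":0,"ay":0,"az":0,"jaw":-1},{"tx":0,"ty":0,"tz":0,"ax":0,"ay":0,"az":0,"jaw":-1},{"tx":0,"ty":0,"tz":0,"ax":0,"ay":0,"az":0,"jaw":-1},{"tx":0,"ty":0,"tz":0,"ax":0,"ay":0,"az":0,"jaw":-1},{"tx":0,"ty":0,"tz":0,"ax":0,"ay":0,"az":0,"jaw":-1},{"tx":0,"ty":0,"tz":0,"ax":0,"ay":0,"az":0,"jaw":-1}]'
```

```text
time: 19.1
ee_pos: [0.5723, 0.0836, 0.1693]
tcp_rot: [180.0, -0.2, 166.3]
wrist_force: [-11.3, 3.0, 13.8]
opening: -0.0002
grasp_force: 8.4
```

```bash
python3 -m handwheel '[{"tx":-0.0005,"ty":0,"tz":0,"ax":0,"ay":0,"az":0,"jaw":-1},{"tx":0,"ty":0,"tz":0,"ax":0,"ay":0,"az":0,"jaw":-1},{"tx":-0.0003,"ty":0,"tz":0,"ax":0,"ay":0,"az":0,"jaw":-1},{"tx":0,"ty":0,"tz":0,"ax":0,"ay":0,"az":0,"jaw":-1},{"tx":0,"ty":0,"tz":0,"ax":0,"ay":0,"az":0,"jaw":-1},{"tx":0,"ty":0,"tz":0,"ax":0,"ay":0,"az":0,"jaw":-1},{"tx":0,"ty":0,"tz":0,"ax":0,"ay":0,"az":0,"jaw":-1},{"tx":0,"ty":0,"tz":0,"ax":0,"ay":0,"az":0,"jaw":-1},{"tx":0,"ty":0,"tz":0,"ax":0,"ay":0,"az":0,"jaw":-1},{"tx":0,"ty":0,"tz":0,"ax":0,"ay":0,"az":0,"jaw":-1}]'
```

```text
time: 20.35
ee_pos: [0.5724, 0.0836, 0.1692]
tcp_rot: [180.0, -0.2, 166.3]
wrist_force: [-14.4, 3.5, 15.7]
opening: -0.0001
grasp_force: 11.1
```

That's the stop: the TCP held still while the lateral force rose to 15 N. Back off the tab slightly, then lift gently.

```bash
python3 -m handwheel '[{"tx":0.001,"ty":0,"tz":0,"ax":0,"ay":0,"az":0,"jaw":-1},{"tx":0.001,"ty":0,"tz":0,"ax":0,"ay":0,"az":0,"jaw":-1},{"tx":0.001,"ty":0,"tz":0,"ax":0,"ay":0,"az":0,"jaw":-1},{"tx":0,"ty":0,"tz":0,"ax":0,"ay":0,"az":0,"jaw":-1},{"tx":0,"ty":0,"tz":-0.001,"ax":0,"ay":0,"az":0,"jaw":-1},{"tx":0,"ty":0,"tz":-0.001,"ax":0,"ay":0,"az":0,"jaw":-1},{"tx":0,"ty":0,"tz":-0.001,"ax":0,"ay":0,"az":0,"jaw":-1},{"tx":0,"ty":0,"tz":-0.001,"ax":0,"ay":0,"az":0,"jaw":-1},{"tx":0,"ty":0,"tz":0,"ax":0,"ay":0,"az":0,"jaw":-1},{"tx":0,"ty":0,"tz":0,"ax":0,"ay":0,"az":0,"jaw":-1}]'
```

```text
time: 21.6
ee_pos: [0.5718, 0.0834, 0.172]
tcp_rot: [-180.0, -0.0, 166.3]
wrist_force: [0.4, 0.3, 0.6]
opening: -0.0
grasp_force: 0.0
```

Force dropped to zero 2.7 mm up, so the knob is trapped. Lift clear and look.

```bash
python3 -m handwheel '[{"tx":0,"ty":0,"tz":-0.005,"ax":0,"ay":0,"az":0,"jaw":-1},{"tx":0,"ty":0,"tz":-0.01,"ax":0,"ay":0,"az":0,"jaw":-1},{"tx":0,"ty":0,"tz":-0.015,"ax":0,"ay":0,"az":0,"jaw":-1},{"tx":0,"ty":0,"tz":-0.02,"ax":0,"ay":0,"az":0,"jaw":-1},{"tx":-0.01,"ty":0,"tz":-0.02,"ax":0,"ay":0,"az":0,"jaw":-1},{"tx":-0.01,"ty":0,"tz":-0.02,"ax":0,"ay":0,"az":0,"jaw":-1},{"tx":-0.01,"ty":0,"tz":-0.01,"ax":0,"ay":0,"az":0,"jaw":-1},{"tx":0,"ty":0,"tz":0,"ax":0,"ay":0,"az":0,"jaw":-1},{"tx":0,"ty":0,"tz":0,"ax":0,"ay":0,"az":0,"jaw":-1},{"tx":0,"ty":0,"tz":0,"ax":0,"ay":0,"az":0,"jaw":-1}]'
python3 - <<'E'
from h import *
c=save('scene','s3.png'); w=save('wrist','w5.png')
a=cv2.resize(c['color'][160:260,290:400],(480,436),interpolation=cv2.INTER_CUBIC); b=w['color'][20:456,180:480]
cv2.imwrite('pics/chk2.png',np.hstack([a,b])[:,:,::-1])
E
```

```text
time: 22.85
ee_pos: [0.6006, 0.0764, 0.272]
tcp_rot: [-180.0, -0.0, 166.3]
wrist_force: [-0.1, 0.5, -0.3]
opening: -0.0
grasp_force: 0.0
```

View pics/chk2.png

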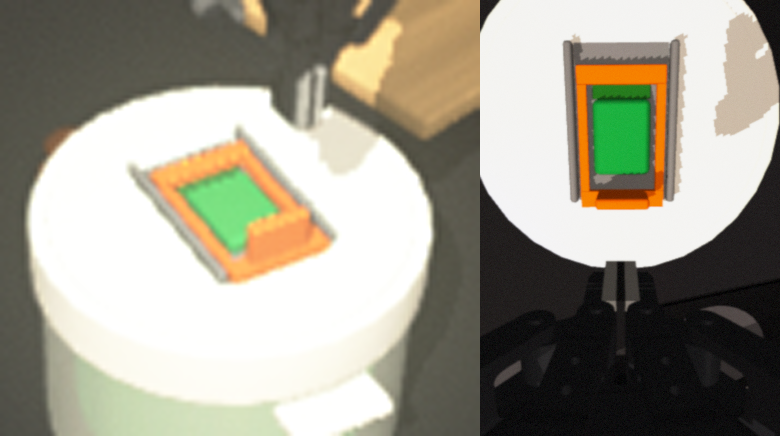

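The knob sits flush, with the crossbar over its ledge, the lock at the front end and the fingers clear.

```bash
python3 -c "
from workcell import workorder; print(workorder.job_done())"
```

```text
the job is handed in; nothing more can be done
None
```

The knob is trapped down under the fully shut lock, the wrist force readings stayed under 22 N, the arm is clear of the spinner, and the job is handed in at about 23 s; the hand-in returned no verdict.

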